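Clamp the flow cell and hold its shutter slide open at the mark

TASK

Get the flow cell ready for its picture: swing the steel keeper bar shut across the cell until it snaps home in its detent, then pull the spring-return shutter slide out by its upright tab until its pointer is level with the fin of the rider on the scale, and keep it there. Finish while still holding the slide at the mark with the gripper: do not let go at the end. The cell stays in its nest and the other things on the bench and on the stage stay where they are.

Things in the scene. Friction and masses are not known exactly. Their poses are not given: they have to be found in the camera images.
- stage: Imaging stage fixed to the bench: low black case, aluminium deck 220 x 220 mm, deck top 52 mm above the bench, with a black round puck on it (100 mm across, top 74 mm above the bench, centre at x = 30 mm) that carries the flow cell. Origin on the bench under the deck's centre; x to the stage's back, away from the slide's tab, y left, z up. Place and yaw (up to 0.35 rad) vary.
- keeper_hinge (a point): Point on the vertical hinge axis of the keeper bar, half-way up the bar (93 mm above the bench), at stage x = 42, y = 60 mm, beside the puck. It does not move.
- keeper (a joint): Keeper bar's angle, rad, about its vertical hinge: 0 = fully shut at a hard stop, bar along stage -y across the cell; positive swings its free end towards stage -x, at most 1.5. Starts at 0.8 to 1.35. Turns easily; the sprung-ball detent resists from about 0.14, needs about 3 N at the finger post to pass its crest at 0.07, then keeps the bar between 0 and about 0.01.
- keeper_post (a point): Middle of the black upright finger post near the keeper bar's free end: 10 mm across, 30 mm tall (96 to 126 mm above the bench), 105 mm from the hinge axis. The bar under it: steel, 12 mm wide, 90 to 96 mm above the bench. At angle a the post is at hinge + 105 mm x (-sin a along stage x, -cos a along stage y).
- shutter: Shutter slide: a flat steel blade between two low rails (59 mm high) on the deck, with a black upright tab at its front end and a side pointer, all one piece. Origin at the tab's centre, axes as the stage's. Home at rest with the origin at stage x = -72, y = 0 mm; it pulls out along stage -x by at most 70 mm; a spring draws it home, about 4 N at home, 10 N at 55 mm.
- tab (a point): Centre of the slide's upright tab, 72 mm above the bench: 10 mm thick (stage x), 24 mm wide (stage y), 28 mm tall (58 to 86 mm above the bench, standing on the blade). Free beside it: 47 mm behind it to the puck, 31 mm on its left to the spring barrel, 38 mm on its right to the rider.
- pointer (a point): Free end of the slide's pointer, a black bar 6 mm wide and 6 mm tall (60 to 66 mm above the bench) fixed to the blade 27 mm behind the tab's centre and reaching 50 mm to stage -y, almost to the scale. This point is on its centre line.
- mark (a point): The mark: inner edge of the upright fin (3 mm thick, up to 72 mm above the bench) of a small dark steel rider on the white scale bar on the stage's -y side, at stage y = -53 mm. Fixed for the run, set 28 to 50 mm in front of (stage -x of) the pointer's home, differently each start. The pointer is at the mark when both have the same stage x. Axes as the stage's.
- cell_center (a point): Centre of the clear flow cell, 75 x 27 x 8 mm with two white port bosses 5 mm tall on top, lying loose in its nest on the puck, its long side along stage x; top of the cell 82 mm above the bench, under the keeper bar when shut.
- vial: Bystander: small glass vial, 20 mm across, 36 mm tall, on the left front of the deck. Origin under its foot.
- nut: Bystander: brass ring nut, 22 mm across, 10 mm tall, on the right rear of the deck. Origin under it.
- reagent: Bystander: amber bottle, 64 mm across, 110 mm tall, beside the stage. Origin under its foot.
- beaker: Bystander: glass beaker, 66 mm across, 80 mm tall, beside the stage. Origin under its foot.
- slidebox: Bystander: cardboard box 85 x 60 x 35 mm, beside the stage. Origin under it.
- tuberack: Bystander: white rack with six orange-capped tubes, 90 x 70 x 86 mm, beside the stage. Origin under it.
- driver_grip (a point): Bystander: screwdriver 160 mm long lying on the bench; this point is on its handle.

How it is judged:
By the outcome, as a careful person would: the job done as asked, in the order asked, and still so for the second after the job is handed in, while the arm keeps its last pose, push and grip.
It also fails if it takes over 45 s, if anything falls off the work surface, if the arm or the gripper's body presses on something with over 40 N, if the wrist force passes 120 N, or if a joint passes its speed limit or range.

ROBOT

A 6-joint arm with a two-finger parallel gripper is mounted at the origin on the work surface. World frame = base frame: x ahead of the robot, y to its left, z up, the work surface at z = 0. Lengths are in mm, angles in rad, forces in N, time in s.
With the tool pointing down it reaches from about 275 to 825 mm from the base axis. Payload 5.2 kg.
Tool frame: the origin (TCP) lies midway between the tips of the shut fingers; the grasp point (between the pads) lies 19 mm behind it (r.grip_depth is the z of the grasp point in the tool frame, in mm); z points along the fingers, y is the line along which they close (so a half turn about z gives the same grasp; the last joint's range is limited). The gripper opens to 93 mm and grips with 3 to 60 N. Pads are 15 mm wide; open, the fingers measure 128 mm over their backs; the gripper's body (75 mm by 188 mm) begins 65 mm behind the grasp point.
Start: joints at [-1.525, 0.259, 1.535, -0, 1.348, -0.203], TCP at [135.454, -533.064, 218.653] pointing down, gripper open.
Joint ranges: [-3.14, 3.14], [-0.91, 2.08], [0.19, 2.58], [-1.22, 4.36], [0.22, 2.71], [-3.12, 3.12]. Speed limits (rad/s): [2.57, 2.57, 3.14, 3.14, 3.14, 3.14].

INTERFACE

Orientations are given as a rotation vector (axis times angle).
In Python, from bench import r gives the robot as it stands. The module is installed in compiled form; this text tells all that it offers.
- The arm moves only by the tool play_rows, never from a script. Its argument "motion" is a list of rows, each an object with "slide": the shift along the tool's x, y, z in cm, a list of three; "rotation": the turn, a rotation vector about the tool's x, y, z in rad, a list of three. In form: [{"slide": [dx, dy, dz], "rotation": [rx, ry, rz]}, ...]. A call has 1 to 5 rows; each row shifts and turns the commanded pose from where the row before left it, along the tool's axes as they then stand; what a row does not reach is not made up. A row lasts 1/8 s, in which the tool goes at most 62.5 mm and 10.7 degrees, less where a joint would pass 70% of its speed; a pose out of reach is approached as far as the arm can. A call is refused whole if a number of a shift passes 6.25 or a number of a turn 0.188, either way. A call with a gripper value outside its range is refused whole. "claw" is the closure, from 0 (fully open) to 1 (shut), set as the call begins (left out, the last holds). The fingers move at their own pace and stop on an object; "force" is the grip in N (left out, the last holds). Time passes only in rows, so rows that do not move let the fingers close. It gives the time, the measured TCP pose, the force, the opening and the grip force at its end, in the units of the state.
- r.sense(): the state, without advancing time (a new reading comes with each control period).
- r.read_camera(name): name is "scene" or "top"; returns (picture, depth): 400x640x3 uint8, blue, green, red; 400x640 float32, mm along the optical axis (not along the pixel's ray), 0 where there is no reading.
- r.camera_params(name): a dict with "fx", "fy", "cx", "cy" (pixels), "R" (3x3) and "t" (3): a world point X has camera coordinates R X + t. Camera axes: x right, y down, z forward; pixel columns grow to the right and rows downward; lengths in mm; the calibration is good to about 2 mm. A picture is of the moment at which its call begins. camera_params takes no time and is no camera call.
- r.hand_in(): hands the job in; it is judged then, once.
Trained networks look in the newest picture that a camera, given by its name, has taken for a name from the list of things; names that differ only in an ending like _2 or _b are one class to them, and where a whole thing is asked for, a point or a joint stands for the part that bears it (a point fixed in the world has none). Each returns a list of dicts, best first, with "confidence" (0 to 1); they miss things now and then, are a little off and sometimes report something else, mostly with a low value. They report only what shows in the picture. A call takes as long as a camera call.
- r.boxes_of(camera, label): "rect" ([left, top, width, height] in pixels, round what is visible of it).
The state is a dict: "clock": time; "qpos": joint angles; "qd": joint speeds; "tau": joint torques, N m; "tcp_pos": TCP position; "ee_rot": TCP orientation; "ft_force": force on the tool from outside, world axes, zero at the start; "ft_torque": the same for the moment, N m; "opening": finger opening in mm; "finger_force": force on a finger pad.
Only numpy, scipy, OpenCV 4.12 (cv2) and the standard library are available. Lean on these libraries where they do the work, as an engineer would, in place of code of your own. Each camera call takes 0.05 s, during which the arm holds its last target. There are 200 camera calls.

## Working session

There is one attempt and no reset: what is moved stays moved. The work goes in short steps, Python scripts to look and compute and a tool call to move; the robot and the scene stay as the last step left them, time stands still between calls to the robot, and variables do not carry over. Pictures are saved under pics/ and viewed, at most 10 in all, crops included, and the job is handed in when it is done.

Besides the shell and the picture viewer there is one more tool, called after ">>>" in YAML: its name, and indented under it one key for each argument. play_rows: Moves the arm, as the interface text tells. Its arguments: {"type":"object","properties":{"motion":{"type":"array","items":{"type":"object","properties":{"slide":{"type":"array","items":{"type":"number"}},"rotation":{"type":"array","items":{"type":"number"}}}}},"claw":{"type":"number"},"force":{"type":"number"}},"required":["motion"]}

```bash
mkdir -p pics; python3 - <<'E'
from bench import r
import cv2,numpy as np
for n in("scene","top"):
    p,d=r.read_camera(n); cv2.imwrite(f"pics/{n}0.png",p); np.save(f"pics/{n}0.npy",d)
    c=r.camera_params(n); print(n,c)
for l in["stage","keeper_post","tab","pointer","mark","cell_center","shutter","keeper"]:
    for n in("scene","top"):
        print(l,n,[(np.round(b["rect"]).tolist(),round(b["confidence"],2)) for b in r.boxes_of(n,l)[:2]])
s=r.sense();print(s)
E
```

```text
scene {'fx': 373.1035421762982, 'fy': 373.1035421762982, 'cx': 316.1301495893578, 'cy': 203.10112986586142, 'R': array([[-0.74393649,  0.66811528, -0.01343426],
       [ 0.55418056,  0.60558851, -0.57109234],
       [-0.37341988, -0.43230144, -0.82077589]]), 't': array([ 424.28737424, -241.74842072, 1239.97017937])}
top {'fx': 390.9130453077758, 'fy': 390.9130453077758, 'cx': 316.2758222750436, 'cy': 196.76301698814635, 'R': array([[ 0.0962463 , -0.9953566 ,  0.0013752 ],
       [-0.97279757, -0.09435725, -0.21156936],
       [ 0.21071672,  0.01902498, -0.97736202]]), 't': array([ -41.57441497,  557.66153932, 1155.05099523])}
stage scene [([251.0, 179.0, 110.0, 103.0], 0.61)]
stage top [([285.0, 147.0, 79.0, 80.0], 0.68)]
keeper_post scene [([312.0, 192.0, 15.0, 54.0], 0.48)]
keeper_post top []
tab scene [([299.0, 196.0, 28.0, 23.0], 0.69)]
tab top [([225.0, 226.0, 16.0, 41.0], 0.6), ([324.0, 194.0, 19.0, 17.0], 0.48)]
pointer scene [([188.0, 135.0, 38.0, 44.0], 0.64), ([303.0, 198.0, 26.0, 20.0], 0.45)]
pointer top [([322.0, 194.0, 14.0, 17.0], 0.63)]
mark scene []
mark top []
cell_
[... 397 characters left out ...]
0], 0.6)]
{'clock': 0.9, 'qpos': array([-1.52479470e+00,  2.58571200e-01,  1.53499393e+00,  2.24602215e-05,
        1.34800631e+00, -2.02807591e-01]), 'qd': array([-5.51771625e-04, -4.67880507e-04,  9.12557544e-04,  8.12569883e-04,
        8.84010556e-05,  7.37153915e-04]), 'tau': array([-5.60265835e-04, -4.37178361e+01, -2.84304768e+01,  7.19625712e-02,
        3.11829429e-02, -3.98851171e-05]), 'tcp_pos': array([ 135.46449945, -533.0638816 ,  218.67069363]), 'ee_rot': array([3.11729184e+00, 3.89810700e-01, 3.16932983e-05]), 'ft_force': array([0.0010643 , 0.65911767, 0.28664627]), 'ft_torque': array([ 0.00699908, -0.0222067 ,  0.00748521]), 'finger_force': 0.0, 'opening': 93.04543199830243}
```

```bash
python3 - <<'E'
import cv2,numpy as np
a=cv2.imread("pics/top0.png")[137:237,275:375]; b=cv2.imread("pics/scene0.png")[170:290,245:365]
cv2.imwrite("pics/c_top.png",cv2.resize(a,(600,600),interpolation=cv2.INTER_CUBIC))
cv2.imwrite("pics/c_scene.png",cv2.resize(b,(600,600),interpolation=cv2.INTER_CUBIC))
E
```

```text
(no output)
```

View pics/c_top.png

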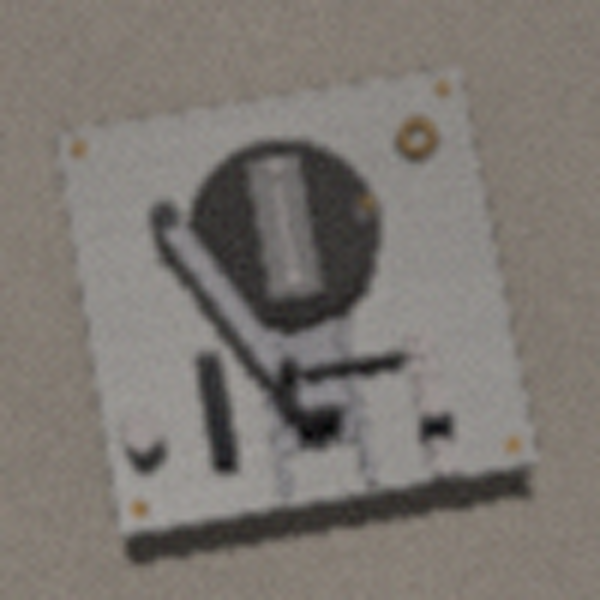

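View pics/c_scene.png

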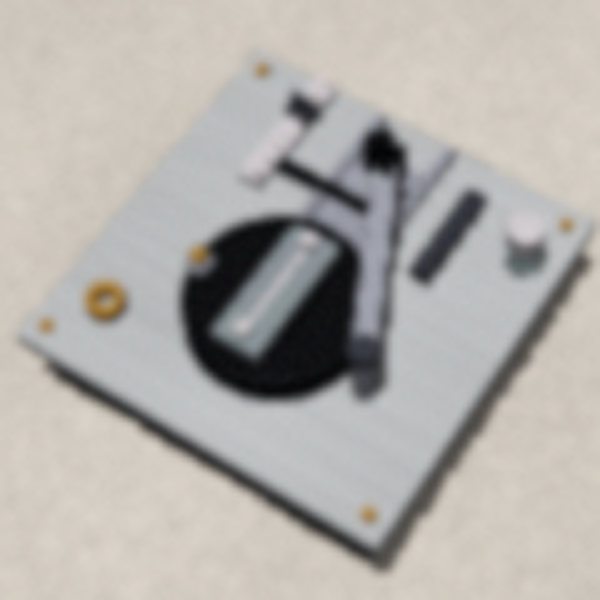

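View pics/top0.png

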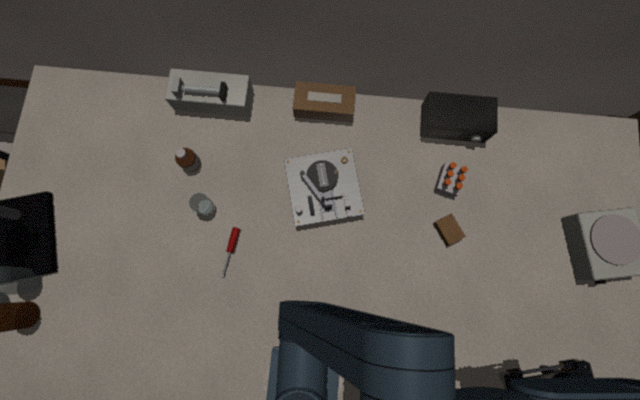

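```bash
cat > h.py <<'E'
import numpy as np,cv2
from bench import r
def ray(n,uv,z):
    c=r.camera_params(n);R,t=c["R"],c["t"]
    d=R.T@np.array([(uv[0]-c["cx"])/c["fx"],(uv[1]-c["cy"])/c["fy"],1]);o=-R.T@t
    return o+d*(z-o[2])/d[2]
def proj(n,X):
    c=r.camera_params(n);p=c["R"]@X+c["t"];return np.array([c["fx"]*p[0]/p[2]+c["cx"],c["fy"]*p[1]/p[2]+c["cy"]])
OFF={"top":(275,137,6),"scene":(245,170,5)}
def full(n,uv): a,b,s=OFF[n];return ((uv[0]+.5)/s-.5+a,(uv[1]+.5)/s-.5+b)
SCR={"top":[(78,148),(442,89),(513,445),(139,510)],"scene":[(369,514),(46,326),(262,70),(567,225)]}
def pose(n):
    W=np.array([ray(n,full(n,p),52)[:2] for p in SCR[n]]);S=np.array([(1,1),(1,-1),(-1,-1),(-1,1)])*1.
    c=W.mean(0);A=W-c;th=np.arctan2((S[:,0]*A[:,1]-S[:,1]*A[:,0]).sum(),(S*A).sum());return c,th,A
def tostage(n,uv,z):
    c,th,_=pose(n);d=ray(n,full(n,uv),z)[:2]-c;C,s=np.cos(th),np.sin(th);return np.array([C*d[0]+s*d[1],-s*d[0]+C*d[1]])
E
python3 - <<'E'
from h import *
for n in("top","scene"):
    c,th,A=pose(n);print(n,c.round(1),th.round(4),np.abs(A@np.array([[np.cos(th),-np.sin(th)],[np.sin(th),np.cos(th)]])).round(1).tolist())
T={"top":dict(pend=((405,360),63),rider=((436,427),66),tab=((320,420),86),hinge=((163,213),96),post=((286,375),126),puck=((288,233),74)),
"scene":dict(pend=((281,166),63),rider=((302,105),66),tab=((380,150),86),hinge=((366,350),96),post=((380,128),126),puck=((278,307),74))}
for n in T:
    for k,(p,z) in T[n].items(): print(n,k,tostage(n,p,z).round(1))
E
```

```text
top [598.2  -6.4] 0.2686 [[98.7, 98.5], [98.0, 98.4], [98.2, 98.1], [98.5, 98.0]]
scene [597.1  -5.7] 0.2698 [[98.0, 98.2], [98.6, 98.5], [98.3, 98.1], [98.3, 98.4]]
top pend [-46.6 -50.3]
top rider [-84.4 -59.1]
top tab [-74.3   0.1]
top hinge [43.1 60.4]
top post [-56.7  15. ]
top puck [27.7 -1.9]
scene pend [-43.  -47.3]
scene rider [-81.3 -59. ]
scene tab [-66.5   1. ]
scene hinge [43.2 62.2]
scene post [-54.   9.]
scene puck [35.7  4.6]
```

```bash
cat >> h.py <<'E'
import json
from scipy.spatial.transform import Rotation as Ro
C=np.array([597.7,-6.0]);TH=0.2692
def world(x,y,z): return np.array([C[0]+np.cos(TH)*x-np.sin(TH)*y,C[1]+np.sin(TH)*x+np.cos(TH)*y,z])
def down(psi): return Ro.from_matrix(np.array([[np.cos(psi),np.sin(psi),0],[np.sin(psi),-np.cos(psi),0],[0,0,-1.]]))
def show():
    s=r.sense();d=s["tcp_pos"]-[*C,0];Rm=Ro.from_rotvec(s["ee_rot"]).as_matrix()
    print("t",round(s["clock"],2),"stage",np.round([np.cos(TH)*d[0]+np.sin(TH)*d[1],-np.sin(TH)*d[0]+np.cos(TH)*d[1],d[2]],1),"psi",round(np.arctan2(Rm[1,0],Rm[0,0]),3),"F",s["ft_force"].round(1),"open",round(s["opening"],1),"grip",round(s["finger_force"],1))
    return s
def plan(wps,s=None,step=60,rot=.18):
    "wps: list of (world pos, psi); prints rows"
    s=s or r.sense();p=s["tcp_pos"].copy();q=Ro.from_rotvec(s["ee_rot"])
    rows=[]
    for P,psi in wps:
        Q=down(psi);rv=(q.inv()*Q).as_rotvec();n=int(max(1,np.ceil(np.linalg.norm(P-p)/step),np.ceil(np.linalg.norm(rv)/rot)))
        dp=(P-p)/n
        for i in range(n):
            sl=np.round(q.inv().apply(dp)/10,2);ro=np.round(rv/n,3)
            rows.append({"slide":(sl+0).tolist(),"rotation":(ro+0).tolist()});q=q*Ro.from_rotvec(ro);
        p=P.copy();q=Q
    for i in range(0,len(rows),5): print(json.dumps(rows[i:i+5]))
E
python3 - <<'E'
from h import *
show();a=1.11
P=world(42-105*np.sin(a),60-105*np.cos(a),180);psi=TH-a+np.pi/2
print(P,psi)
P0=P.copy();P0[2]=215
plan([(P0,psi)])
E
```

```text
t 0.9 stage [-585.8 -385.1  218.7] psi 0.249 F [0.  0.7 0.3] open 93.0 grip 0.0
[543.98613734  -7.01165183 180.        ] 0.7299963267948965
[{"slide": [4.38, -3.41, 0.03], "rotation": [0.0, 0.0, -0.04]}, {"slide": [4.51, -3.23, 0.03], "rotation": [0.0, 0.0, -0.04]}, {"slide": [4.64, -3.05, 0.03], "rotation": [0.0, 0.0, -0.04]}, {"slide": [4.76, -2.86, 0.03], "rotation": [0.0, 0.0, -0.04]}, {"slide": [4.87, -2.67, 0.03], "rotation": [0.0, 0.0, -0.04]}]
[{"slide": [4.97, -2.47, 0.03], "rotation": [0.0, 0.0, -0.04]}, {"slide": [5.06, -2.27, 0.03], "rotation": [0.0, 0.0, -0.04]}, {"slide": [5.15, -2.07, 0.03], "rotation": [0.0, 0.0, -0.04]}, {"slide": [5.23, -1.86, 0.03], "rotation": [0.0, 0.0, -0.04]}, {"slide": [5.3, -1.65, 0.03], "rotation": [0.0, 0.0, -0.04]}]
[{"slide": [5.36, -1.44, 0.03], "rotation": [0.0, 0.0, -0.04]}, {"slide": [5.41, -1.22, 0.03], "rotation": [0.0, 0.0, -0.04]}]
```

>>> play_rows:
  motion:
    - {"slide":[4.4,-3.4,0],"rotation":[0,0,-0.04]}
    - {"slide":[4.5,-3.2,0],"rotation":[0,0,-0.04]}
    - {"slide":[4.6,-3.1,0],"rotation":[0,0,-0.04]}
    - {"slide":[4.8,-2.9,0],"rotation":[0,0,-0.04]}
    - {"slide":[4.9,-2.7,0],"rotation":[0,0,-0.04]}
  claw: 0.5

```text
clock: 1.52
tcp_pos: [306.7, -311.6, 218.9]
ee_rot: [3.062, 0.7, 0.001]
ft_force: [1.1, -1.8, 0.0]
opening: 48.6
finger_force: 0.0
```

>>> play_rows:
  motion:
    - {"slide":[5.0,-2.5,0],"rotation":[0,0,-0.04]}
    - {"slide":[5.1,-2.3,0],"rotation":[0,0,-0.04]}
    - {"slide":[5.1,-2.1,0],"rotation":[0,0,-0.04]}
    - {"slide":[5.2,-1.9,0],"rotation":[0,0,-0.04]}
    - {"slide":[5.3,-1.6,0],"rotation":[0,0,-0.04]}

```text
clock: 2.15
tcp_pos: [476.6, -91.6, 219.0]
ee_rot: [2.976, 1.003, 0.001]
ft_force: [0.6, 0.2, 0.5]
opening: 46.7
finger_force: 0.0
```

>>> play_rows:
  motion:
    - {"slide":[5.4,-1.4,0],"rotation":[0,0,-0.04]}
    - {"slide":[5.4,-1.2,0],"rotation":[0,0,-0.04]}
    - {"slide":[0,0,0],"rotation":[0,0,0]}
    - {"slide":[0,0,0],"rotation":[0,0,0]}

```text
clock: 2.65
tcp_pos: [543.7, -6.0, 218.3]
ee_rot: [2.935, 1.12, -0.002]
ft_force: [0.9, -0.6, 0.5]
opening: 46.6
finger_force: 0.0
```

```bash
python3 - <<'E'
from h import *
show();a=1.11
psi=TH-a+np.pi/2
p=lambda z:world(42-105*np.sin(a),60-105*np.cos(a),z)
plan([(p(150),psi),(p(102),psi)])
a,_=r.read_camera("scene");cv2.imwrite("pics/s1.png",cv2.resize(a[110:290,230:430],(800,720))[:600])
E
```

```text
t 2.65 stage [-52.   14.3 218.3] psi 0.729 F [ 0.9 -0.6  0.5] open 46.6 grip 0.0
[{"slide": [-0.02, 0.05, 3.42], "rotation": [0.0, 0.001, 0.0]}, {"slide": [-0.02, 0.05, 3.42], "rotation": [0.0, 0.001, 0.0]}, {"slide": [0.0, 0.0, 4.8], "rotation": [0.0, 0.0, 0.0]}]
```

View pics/s1.png

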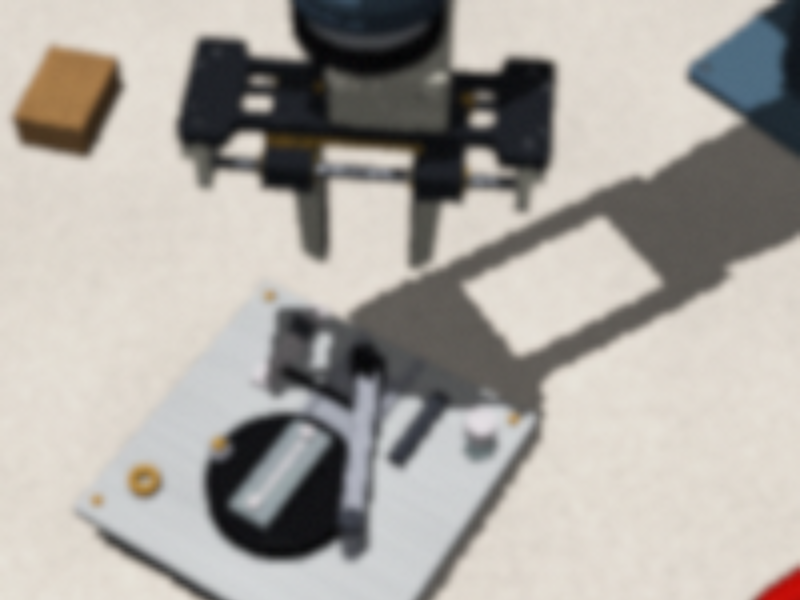

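The gripper is above the post: fingertips at (315,255) and (415,262) straddle the post at (366,355). The keeper is still open.

>>> play_rows:
  motion:
    - {"slide":[0,0.1,3.4],"rotation":[0,0,0]}
    - {"slide":[0,0,3.4],"rotation":[0,0,0]}
    - {"slide":[0,0,4.8],"rotation":[0,0,0]}
    - {"slide":[0,0,0],"rotation":[0,0,0]}

```text
clock: 3.2
tcp_pos: [541.3, -7.5, 99.9]
ee_rot: [-2.933, -1.114, 0.011]
ft_force: [0.3, -0.3, 0.5]
opening: 46.7
finger_force: 0.0
```

>>> play_rows:
  motion:
    - {"slide":[0,0,0],"rotation":[0,0,0]}
    - {"slide":[0,0,0],"rotation":[0,0,0]}
    - {"slide":[0,0,0],"rotation":[0,0,0]}
    - {"slide":[0,0,0],"rotation":[0,0,0]}
  claw: 1
  force: 8

```text
clock: 3.7
tcp_pos: [545.3, -6.6, 103.5]
ee_rot: [2.935, 1.12, 0.002]
ft_force: [0.0, -0.0, 0.0]
opening: 10.9
finger_force: 0.1
```

```bash
python3 - <<'E'
from h import *
show()
def w(a): return (world(42-105*np.sin(a),60-105*np.cos(a),102),TH-a+np.pi/2)
plan([w(a) for a in np.arange(1.0,-0.001,-.1)])
E
```

```text
t 3.7 stage [-50.7  13.4 103.5] psi 0.729 F [ 0. -0.  0.] open 10.9 grip 0.1
[{"slide": [-0.06, 1.1, 0.15], "rotation": [0.001, -0.001, -0.111]}, {"slide": [0.05, 1.05, 0.0], "rotation": [0.0, 0.0, -0.1]}, {"slide": [0.05, 1.05, 0.0], "rotation": [0.0, 0.0, -0.1]}, {"slide": [0.05, 1.05, 0.0], "rotation": [0.0, 0.0, -0.1]}, {"slide": [0.05, 1.05, 0.0], "rotation": [0.0, 0.0, -0.1]}]
[{"slide": [0.05, 1.05, 0.0], "rotation": [0.0, 0.0, -0.1]}, {"slide": [0.05, 1.05, 0.0], "rotation": [0.0, 0.0, -0.1]}, {"slide": [0.05, 1.05, 0.0], "rotation": [0.0, 0.0, -0.1]}, {"slide": [0.05, 1.05, 0.0], "rotation": [0.0, 0.0, -0.1]}, {"slide": [0.05, 1.05, 0.0], "rotation": [0.0, 0.0, -0.1]}]
[{"slide": [0.05, 1.05, 0.0], "rotation": [0.0, 0.0, -0.1]}]
```

>>> play_rows:
  motion:
    - {"slide":[0,0,0],"rotation":[0,0,0]}
    - {"slide":[0,1.1,0.1],"rotation":[0,0,-0.11]}
    - {"slide":[0.05,1.05,0],"rotation":[0,0,-0.1]}
    - {"slide":[0.05,1.05,0],"rotation":[0,0,-0.1]}

```text
clock: 4.2
tcp_pos: [570.8, -27.0, 103.1]
ee_rot: [2.723, 1.563, 0.005]
ft_force: [1.4, 3.3, 6.1]
opening: 9.6
finger_force: 8.0
```

>>> play_rows:
  motion:
    - {"slide":[0.05,1.05,0],"rotation":[0,0,-0.1]}
    - {"slide":[0.05,1.05,0],"rotation":[0,0,-0.1]}
    - {"slide":[0.05,1.05,0],"rotation":[0,0,-0.1]}
    - {"slide":[0,0,0],"rotation":[0,0,0]}
    - {"slide":[0,0,0],"rotation":[0,0,0]}

```text
clock: 4.82
tcp_pos: [599.8, -38.1, 103.1]
ee_rot: [2.462, 1.949, 0.005]
ft_force: [1.5, 3.6, 7.7]
opening: 9.5
finger_force: 8.0
```

```bash
python3 - <<'E'
from h import *
s=show()
d=Ro.from_rotvec([0,0,-TH]).apply(s["tcp_pos"]-[*C,0])[:2]-[42,60]
print("a",np.arctan2(-d[0],-d[1]),"rad",np.hypot(*d))
def w(a): return (world(42-105*np.sin(a),60-105*np.cos(a),102),TH-a+np.pi/2)
plan([w(a) for a in (.4,.3,.2,.1,.05,0)])
E
```

```text
t 4.83 stage [ -6.5 -31.5 103.1] psi 1.339 F [1.5 3.6 7.7] open 9.5 grip 8.0
a 0.4873503048792881 rad 103.5233246473298
[{"slide": [-0.1, 0.92, 0.11], "rotation": [0.003, -0.002, -0.101]}, {"slide": [0.05, 1.05, 0.0], "rotation": [0.0, 0.0, -0.1]}, {"slide": [0.05, 1.05, 0.0], "rotation": [0.0, 0.0, -0.1]}, {"slide": [0.05, 1.05, 0.0], "rotation": [0.0, 0.0, -0.1]}, {"slide": [0.01, 0.52, 0.0], "rotation": [0.0, 0.0, -0.05]}]
[{"slide": [0.01, 0.52, 0.0], "rotation": [0.0, 0.0, -0.05]}]
```

>>> play_rows:
  motion:
    - {"slide":[-0.05,0.9,0],"rotation":[0,0,-0.1]}
    - {"slide":[0.05,1.05,0],"rotation":[0,0,-0.1]}
    - {"slide":[0.05,1.05,0],"rotation":[0,0,-0.1]}
    - {"slide":[0.05,1.05,0],"rotation":[0,0,-0.1]}
    - {"slide":[0,0.5,0],"rotation":[0,0,-0.05]}

```text
clock: 5.45
tcp_pos: [643.4, -38.5, 102.9]
ee_rot: [-1.962, -2.452, -0.002]
ft_force: [-4.0, 4.9, 9.8]
opening: 9.8
finger_force: 8.0
```

>>> play_rows:
  motion:
    - {"slide":[0,0.5,0],"rotation":[0,0,-0.05]}
    - {"slide":[0,0.1,0],"rotation":[0,0,0]}
    - {"slide":[0,0,0],"rotation":[0,0,0]}
    - {"slide":[0,0,0],"rotation":[0,0,0]}

```text
clock: 5.95
tcp_pos: [649.4, -37.0, 102.8]
ee_rot: [-1.904, -2.499, -0.004]
ft_force: [-1.5, 4.8, 7.3]
opening: 9.5
finger_force: 8.0
```

```bash
python3 - <<'E'
from h import *
s=show()
d=Ro.from_rotvec([0,0,-TH]).apply(s["tcp_pos"]-[*C,0])[:2]-[42,60]
print("a",np.arctan2(-d[0],-d[1]),"rad",np.hypot(*d))
print("Fstage",Ro.from_rotvec([0,0,-TH]).apply(s["ft_force"]))
E
```

```text
t 5.95 stage [ 41.6 -43.7 102.8] psi 1.839 F [-1.5  4.8  7.3] open 9.5 grip 8.0
a 0.0036581718675559476 rad 103.68242095585039
Fstage [-0.18449002  5.00932087  7.27794222]
```

>>> play_rows:
  motion:
    - {"slide":[0,0.2,0],"rotation":[0,0,0]}
    - {"slide":[0,0.2,0],"rotation":[0,0,0]}
    - {"slide":[0,0,0],"rotation":[0,0,0]}

```text
clock: 6.32
tcp_pos: [650.3, -37.0, 102.4]
ee_rot: [-1.901, -2.495, 0.004]
ft_force: [-10.7, 1.4, 11.2]
opening: 9.8
finger_force: 8.0
```

```bash
python3 - <<'E'
from h import *
s=show()
print("Fstage",Ro.from_rotvec([0,0,-TH]).apply(s["ft_force"]))
E
```

```text
t 6.33 stage [ 42.4 -43.9 102.4] psi 1.84 F [-10.7   1.4  11.2] open 9.8 grip 8.0
Fstage [-9.90720325  4.13705432 11.17459808]
```

>>> play_rows:
  motion:
    - {"slide":[0,-0.4,0],"rotation":[0,0,0]}
    - {"slide":[0,0,0],"rotation":[0,0,0]}
    - {"slide":[0,0,0],"rotation":[0,0,0]}
    - {"slide":[0,0,0],"rotation":[0,0,0]}
  claw: 0.6

```text
clock: 6.82
tcp_pos: [649.3, -38.9, 101.5]
ee_rot: [-1.905, -2.498, -0.0]
ft_force: [0.1, 0.8, 0.2]
opening: 36.6
finger_force: 0.0
```

>>> play_rows:
  motion:
    - {"slide":[0,0,-4],"rotation":[0,0,0]}
    - {"slide":[0,0,-4],"rotation":[0,0,0]}
    - {"slide":[0,0,0],"rotation":[0,0,0]}

```text
clock: 7.2
tcp_pos: [651.6, -39.4, 185.8]
ee_rot: [1.9, 2.493, 0.005]
ft_force: [0.1, -0.1, 0.3]
opening: 37.3
finger_force: 0.0
```

```bash
python3 - <<'E'
from h import *
s=show()
plan([(world(-72,0,180),TH),(world(-72,0,110),TH),(world(-72,0,64),TH)])
a,_=r.read_camera("top");b,_=r.read_camera("scene")
cv2.imwrite("pics/k.png",np.hstack([cv2.resize(x,(400,400),interpolation=cv2.INTER_CUBIC) for x in(a[137:237,275:375],b[170:290,245:365])]))
E
```

```text
t 7.2 stage [ 43.  -46.5 185.8] psi 1.839 F [ 0.1 -0.1  0.3] open 37.3 grip 0.0
[{"slide": [0.52, -1.28, 0.05], "rotation": [0.001, 0.0, 0.174]}, {"slide": [0.29, -1.35, 0.05], "rotation": [0.001, 0.0, 0.174]}, {"slide": [0.05, -1.38, 0.06], "rotation": [0.001, 0.0, 0.174]}, {"slide": [-0.19, -1.37, 0.06], "rotation": [0.001, 0.0, 0.174]}, {"slide": [-0.42, -1.31, 0.06], "rotation": [0.001, 0.0, 0.174]}]
[{"slide": [-0.65, -1.22, 0.06], "rotation": [0.001, 0.0, 0.174]}, {"slide": [-0.85, -1.09, 0.06], "rotation": [0.001, 0.0, 0.174]}, {"slide": [-1.02, -0.93, 0.06], "rotation": [0.001, 0.0, 0.174]}, {"slide": [-1.17, -0.73, 0.06], "rotation": [0.001, 0.0, 0.174]}, {"slide": [0.0, 0.0, 3.5], "rotation": [0.0, 0.0, 0.0]}]
[{"slide": [0.0, 0.0, 3.5], "rotation": [0.0, 0.0, 0.0]}, {"slide": [0.0, 0.0, 4.6], "rotation": [0.0, 0.0, 0.0]}]
```

View pics/k.png

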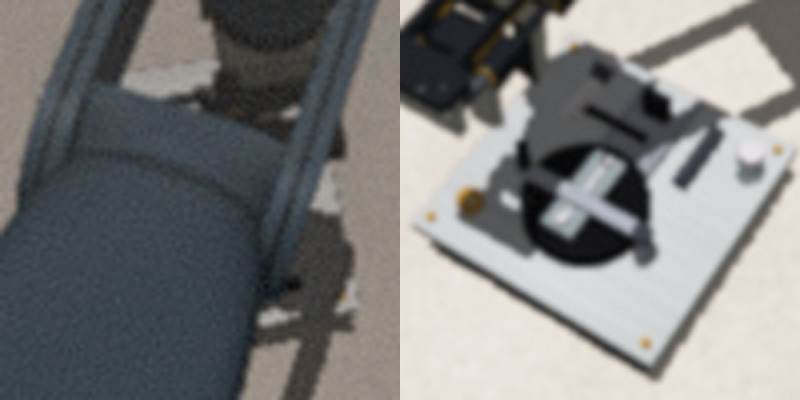

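The scene view shows the bar shut across the cell, with the hinge at (645,245) and the post at (525,160). The tab at (657,100) is still home. The arm blocks the top view.

>>> play_rows:
  motion:
    - {"slide":[0.5,-1.3,0],"rotation":[0,0,0.175]}
    - {"slide":[0.3,-1.35,0],"rotation":[0,0,0.175]}
    - {"slide":[0.05,-1.4,0],"rotation":[0,0,0.175]}
    - {"slide":[-0.2,-1.35,0],"rotation":[0,0,0.175]}
    - {"slide":[-0.4,-1.3,0],"rotation":[0,0,0.175]}
  claw: 0.5

```text
clock: 7.92
tcp_pos: [579.0, -30.5, 179.5]
ee_rot: [-2.786, -1.447, 0.004]
ft_force: [0.5, -0.4, -0.2]
opening: 46.6
finger_force: 0.0
```

>>> play_rows:
  motion:
    - {"slide":[-0.65,-1.2,0],"rotation":[0,0,0.175]}
    - {"slide":[-0.85,-1.1,0],"rotation":[0,0,0.175]}
    - {"slide":[-1.0,-0.95,0],"rotation":[0,0,0.175]}
    - {"slide":[-1.15,-0.75,0],"rotation":[0,0,0.17]}
    - {"slide":[0,0,0],"rotation":[0,0,0]}

```text
clock: 8.55
tcp_pos: [524.5, -23.3, 180.2]
ee_rot: [-3.112, -0.423, 0.005]
ft_force: [-0.3, -0.2, -0.4]
opening: 46.4
finger_force: 0.0
```

```bash
python3 - <<'E'
from h import *
s=show()
plan([(world(-72,0,110),TH),(world(-72,0,64),TH)])
E
```

```text
t 8.55 stage [-75.2   2.8 180.2] psi 0.27 F [-0.3 -0.2 -0.4] open 46.4 grip 0.0
[{"slide": [0.17, 0.15, 3.51], "rotation": [-0.001, 0.001, 0.001]}, {"slide": [0.17, 0.14, 3.51], "rotation": [-0.001, 0.001, 0.001]}, {"slide": [0.0, 0.0, 4.6], "rotation": [0.0, 0.0, 0.0]}]
```

>>> play_rows:
  motion:
    - {"slide":[0.3,0.3,3],"rotation":[0,0,0]}
    - {"slide":[0,0,3],"rotation":[0,0,0]}
    - {"slide":[0,0,0],"rotation":[0,0,0]}
    - {"slide":[0,0,0],"rotation":[0,0,0]}
  claw: 0.6

```text
clock: 9.05
tcp_pos: [530.3, -26.0, 122.1]
ee_rot: [3.113, 0.423, 0.001]
ft_force: [-0.7, -0.0, 0.2]
opening: 37.5
finger_force: 0.0
```

```bash
python3 - <<'E'
from h import *
s=show()
plan([(world(-72,0,64),TH)])
b,_=r.read_camera("scene")
cv2.imwrite("pics/k2.png",cv2.resize(b[150:250,265:365],(600,600),interpolation=cv2.INTER_CUBIC))
E
```

```text
t 9.05 stage [-70.3  -1.3 122.1] psi 0.27 F [-0.7 -0.   0.2] open 37.5 grip 0.0
[{"slide": [-0.17, -0.13, 5.81], "rotation": [0.0, 0.0, 0.001]}]
```

View pics/k2.png

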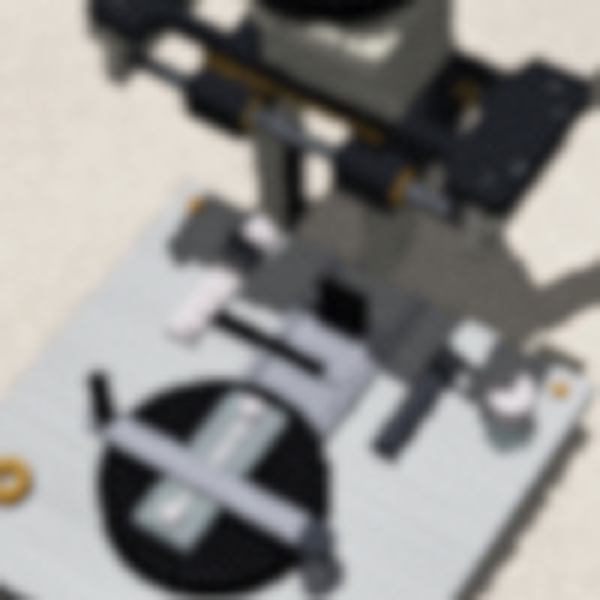

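The bar is shut (hinge (318,545), post (98,400)). The tab at (345,300) is between and below the fingers at (275,190) and (380,225), and the pointer end is at (217,318).

>>> play_rows:
  motion:
    - {"slide":[-0.2,-0.1,3],"rotation":[0,0,0]}
    - {"slide":[0,0,2.8],"rotation":[0,0,0]}
    - {"slide":[0,0,0],"rotation":[0,0,0]}
    - {"slide":[0,0,0],"rotation":[0,0,0]}

```text
clock: 9.6
tcp_pos: [528.7, -25.6, 65.2]
ee_rot: [3.112, 0.421, 0.003]
ft_force: [-0.6, -0.1, -0.2]
opening: 37.2
finger_force: 0.0
```

>>> play_rows:
  motion:
    - {"slide":[0,0,0],"rotation":[0,0,0]}
    - {"slide":[0,0,0],"rotation":[0,0,0]}
    - {"slide":[0,0,0],"rotation":[0,0,0]}
    - {"slide":[0,0,0],"rotation":[0,0,0]}
  claw: 1
  force: 40

```text
clock: 10.1
tcp_pos: [528.1, -24.4, 64.9]
ee_rot: [-3.112, -0.42, -0.003]
ft_force: [-1.1, 5.5, 4.9]
opening: 23.7
finger_force: 40.0
```

```bash
python3 - <<'E'
from h import *
show()
E
```

```text
t 10.1 stage [-72.    0.8  64.9] psi 0.269 F [-1.1  5.5  4.9] open 23.7 grip 40.0
```

>>> play_rows:
  motion:
    - {"slide":[-1,0,0],"rotation":[0,0,0]}
    - {"slide":[-1,0,0],"rotation":[0,0,0]}
    - {"slide":[-1,0,0],"rotation":[0,0,0]}
    - {"slide":[0,0,0],"rotation":[0,0,0]}
    - {"slide":[0,0,0],"rotation":[0,0,0]}

```text
clock: 10.72
tcp_pos: [500.7, -32.0, 64.9]
ee_rot: [-3.112, -0.419, -0.008]
ft_force: [4.9, 7.2, 1.4]
opening: 23.6
finger_force: 40.0
```

```bash
python3 - <<'E'
from h import *
show()
b=np.mean([r.read_camera("scene")[0].astype(float) for _ in range(6)],0).astype(np.uint8);a,_=r.read_camera("top")
cv2.imwrite("pics/avg1.png",b)
cv2.imwrite("pics/k3.png",cv2.resize(b[170:220,280:346],(792,600),interpolation=cv2.INTER_CUBIC))
cv2.imwrite("pics/t3.png",a)
for n,x,y in (("pend home",-45,-50),("tab",-103,0)): print(n,proj("scene",world(x,y,63)))
E
```

```text
t 10.72 stage [-100.4    0.8   64.9] psi 0.268 F [4.9 7.2 1.4] open 23.6 grip 40.0
pend home [300.1506322  201.90033202]
tab [327.26727206 195.12169649]
```

View pics/k3.png

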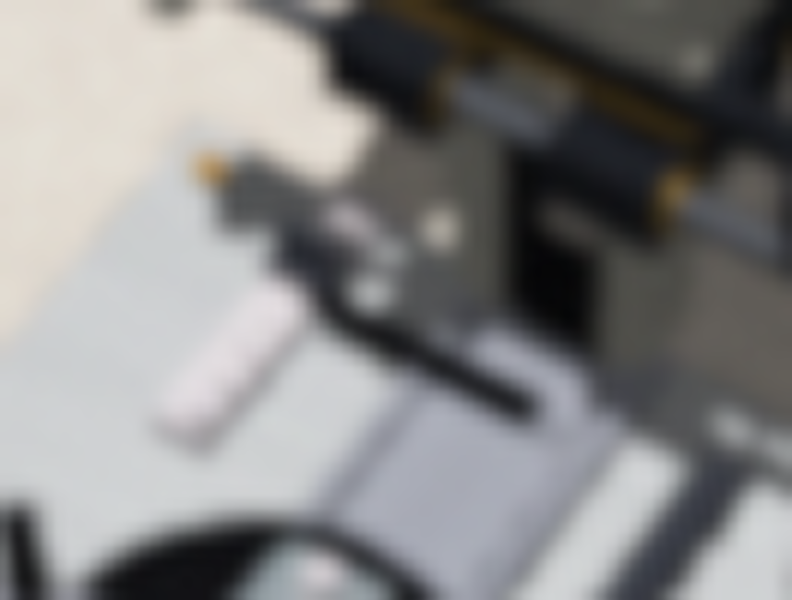

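>>> play_rows:
  motion:
    - {"slide":[-0.5,0,0],"rotation":[0,0,0]}
    - {"slide":[-0.45,0,0],"rotation":[0,0,0]}
    - {"slide":[0,0,0],"rotation":[0,0,0]}
    - {"slide":[0,0,0],"rotation":[0,0,0]}

```text
clock: 11.58
tcp_pos: [491.8, -34.4, 64.9]
ee_rot: [-3.112, -0.419, -0.009]
ft_force: [6.2, 9.0, 0.8]
opening: 24.1
finger_force: 40.0
```

```bash
python3 - <<'E'
from h import *
show()
b=np.mean([r.read_camera("scene")[0].astype(float) for _ in range(8)],0)
np.save("pics/avg2.npy",b)
t0=cv2.imread("pics/top0.png");s0=cv2.imread("pics/scene0.png")
u,v=292,184
U=lambda im,x,y,w,h,k:cv2.resize(im[y:y+h,x:x+w],(w*k,h*k),interpolation=cv2.INTER_LANCZOS4)
g=lambda im:np.clip(255*(np.clip(im.astype(float),0,255)/255)**.6,0,255).astype(np.uint8)
A=U(g(s0),294,180,26,20,15);D=U(g(b),294,180,26,20,15);T=U(g(t0),335,190,26,20,15)
cv2.imwrite("pics/z1.png",np.vstack([np.hstack([A,D]),np.hstack([T,np.zeros_like(T)])]))
E
```

```text
t 11.57 stage [-109.6    0.7   64.9] psi 0.268 F [6.2 9.  0.8] open 24.1 grip 40.0
```

View pics/z1.png

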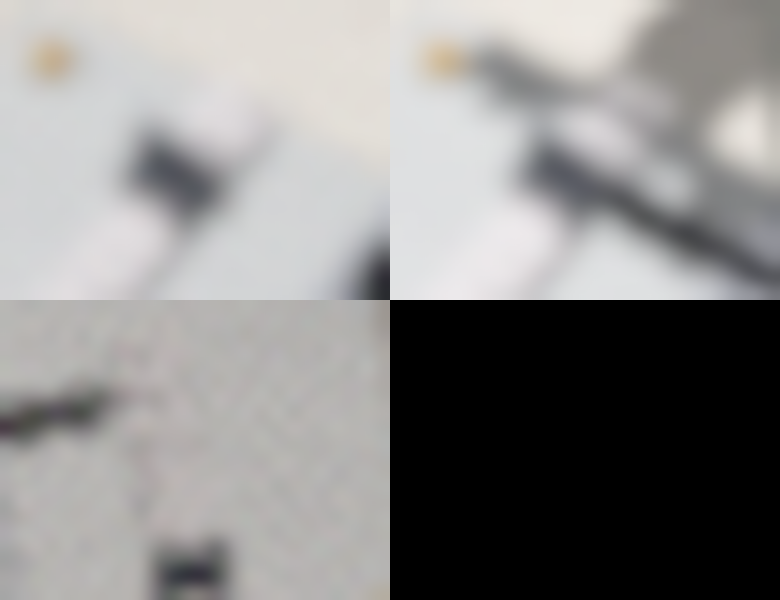

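```bash
cat > prof.py <<'E'
from h import *
from scipy.ndimage import map_coordinates
def prof(n,im,ys,xs,z):
    c,th,_=pose(n);g=cv2.cvtColor(im.astype(np.uint8),cv2.COLOR_BGR2GRAY).astype(float);out=[]
    for x in xs:
        P=[proj(n,np.array([c[0]+np.cos(th)*x-np.sin(th)*y,c[1]+np.sin(th)*x+np.cos(th)*y,z])) for y in ys]
        P=np.array(P);out.append(map_coordinates(g,[P[:,1],P[:,0]],order=1).mean())
    return np.array(out)
def cen(n,im,y0,y1,x0,x1,z):
    xs=np.arange(x0,x1,.5);p=prof(n,im,np.linspace(y0,y1,15),xs,z)
    w=np.clip(np.median(p)*.85-p,0,None);k=np.argmin(p);w[abs(xs-xs[k])>9]=0
    return round((w*xs).sum()/w.sum(),2),round(xs[k],1),p[::4].round().astype(int).tolist()
E
python3 - <<'E'
from prof import *
s0=cv2.imread("pics/scene0.png");t0=cv2.imread("pics/top0.png");b=np.load("pics/avg2.npy");b1=cv2.imread("pics/avg1.png")
for n,im in(("scene",s0),("top",t0)):
    print(n,"ptr home",cen(n,im,-46,-30,-62,-30,63))
    for y in((-68,-64),(-64,-60),(-61,-57),(-57,-53)):
        print(n,"rider",y,cen(n,im,*y,-100,-66,66))
print("ptr mid",cen("scene",b1,-46,-30,-90,-55,63));print("ptr now",cen("scene",b,-46,-30,-100,-66,63)); print("ptr now in",cen("scene",b,-40,-24,-100,-66,63))
for y in((-68,-64),(-64,-60),(-61,-57)): print("rider now",cen("scene",b,*y,-100,-66,66))
for n in("top","scene"):
    a=ray(n,proj(n,world(-83,-59,66)),56)-world(-83,-59,66);print(n,"d stage per -10mm z",Ro.from_rotvec([0,0,-TH]).apply(a))
E
```

```text
scene ptr home (np.float64(-44.0), np.float64(-44.0), [185, 185, 185, 184, 176, 158, 128, 90, 56, 42, 57, 90, 127, 157, 176, 184])
scene rider (-68, -64) (np.float64(-81.62), np.float64(-82.0), [193, 192, 192, 188, 182, 166, 145, 123, 106, 103, 107, 119, 130, 147, 163, 178, 187])Traceback (most recent call last):
  File "<stdin>", line 6, in <module>
  File "prof.py", line 10, in cen
    xs=np.arange(x0,x1,.5);p=prof(n,im,np.linspace(y0,y1,15),xs,z)
                             ~~~~^^^^^^^^^^^^^^^^^^^^^^^^^^^^^^^^^
  File "prof.py", line 6, in prof
    P=[proj(n,np.array([c[0]+np.cos(th)*x-np.sin(th)*y,c[1]+np.sin(th)*x+np.cos(th)*y,z])) for y in ys]
       ~~~~^^^^^^^^^^^^^^^^^^^^^^^^^^^^^^^^^^^^^^^^^^^^^^^^^^^^^^^^^^^^^^^^^^^^^^^^^^^^^^^
  File "h.py", line 8, in proj
    c=r.camera_params(n);p=c["R"]@X+c["t"];return np.array([c["fx"]*p[0]/p[2]+c["cx"],c["fy"]*p[1]/p[2]+c["cy"]])
ValueError: time passes only in moves, steps and waits
```

```bash
sed -i 's/r\.camera_params(n)/CP(n)/; 3i import functools\nCP=functools.lru_cache(None)(lambda n:r.camera_params(n))' h.py
cat > m.py <<'E'
from prof import *
s0=cv2.imread("pics/scene0.png");t0=cv2.imread("pics/top0.png");b=np.load("pics/avg2.npy");b1=cv2.imread("pics/avg1.png")
P=lambda *a:print(*[float(v) if isinstance(v,np.floating) else v for v in a])
for n,im in(("scene",s0),("top",t0)):
    P(n,"ptr home",*cen(n,im,-46,-30,-62,-30,63))
    for y in((-68,-64),(-64,-60),(-61,-57),(-57,-53)):
        P(n,"rider",y,*cen(n,im,*y,-100,-66,66))
P("ptr mid",*cen("scene",b1,-46,-30,-90,-55,63));P("ptr now",*cen("scene",b,-46,-30,-100,-66,63)); P("ptr now in",*cen("scene",b,-40,-24,-100,-66,63))
for y in((-68,-64),(-64,-60),(-61,-57)): P("rider now",*cen("scene",b,*y,-100,-66,66))
for n in("top","scene"):
    a=ray(n,proj(n,world(-83,-59,66)),56)-world(-83,-59,66);print(n,"d stage per -10mm z",Ro.from_rotvec([0,0,-TH]).apply(a))
E
python3 m.py
```

```text
scene ptr home -44.0 -44.0 [185, 185, 185, 184, 176, 158, 128, 90, 56, 42, 57, 90, 127, 157, 176, 184]
scene rider (-68, -64) -81.62 -82.0 [193, 192, 192, 188, 182, 166, 145, 123, 106, 103, 107, 119, 130, 147, 163, 178, 187]
scene rider (-64, -60) -80.05 -81.0 [200, 199, 199, 196, 187, 171, 143, 110, 79, 58, 57, 64, 84, 109, 140, 168, 186]
scene rider (-61, -57) -79.69 -80.0 [200, 200, 200, 197, 189, 171, 146, 112, 76, 53, 44, 52, 69, 98, 134, 165, 188]
scene rider (-57, -53) -79.18 -79.5 [192, 193, 194, 192, 183, 168, 144, 115, 83, 56, 47, 48, 63, 87, 121, 155, 179]
top ptr home -46.5 -46.5 [146, 146, 145, 142, 132, 109, 76, 51, 44, 63, 92, 122, 140, 146, 146, 145]
top rider (-68, -64) -84.18 -83.5 [147, 145, 142, 131, 118, 101, 86, 73, 71, 75, 84, 109, 130, 142, 144, 146, 148]
top rider (-64, -60) -84.65 -85.5 [146, 144, 141, 133, 120, 87, 58, 32, 36, 50, 76, 105, 132, 142, 147, 147, 146]
top rider (-61, -57) -84.37 -85.0 [145, 139, 137, 134, 125, 96, 62, 33, 30, 45, 75, 103, 130, 140, 145, 145, 145]
top rider (-57, -53) -84.4 -84.5 [132, 125, 123, 121, 111, 91, 61, 43, 37, 52, 74, 96, 119, 133, 139, 138, 135]
ptr mid -72.94 -72.5 [103, 103, 110, 118, 121, 114, 95, 69, 48, 44, 65, 102, 141, 173, 193, 202, 205, 206]
ptr now -82.2 -82.0 [115, 99, 96, 103, 113, 116, 105, 83, 57, 45, 59, 93, 134, 167, 189, 199, 202]
ptr now in -82.47 -82.5 [122, 101, 91, 91, 95, 96, 88, 71, 50, 42, 56, 89, 129, 164, 187, 198, 203]
rider now -83.27 -83.5 [145, 131, 122, 128, 138, 140, 135, 123, 114, 115, 122, 134, 146, 164, 181, 196, 205]
rider now -80.21 -81.0 [141, 137, 146, 160, 169, 169, 149, 120, 88, 67, 65, 72, 95, 122, 157, 186, 205]
rider now -79.71 -80.0 [143, 144, 154, 170, 183, 178, 159, 124, 86, 60, 50, 58, 78, 110, 149, 183, 207]
top d stage per -10mm z [  1.71257046  -1.1243927  -10.        ]
scene d stage per -10mm z [ -6.03271847  -4.46217038 -10.        ]
```

```bash
python3 - <<'E'
from prof import *
show()
t=np.mean([r.read_camera("top")[0].astype(float) for _ in range(8)],0);np.save("pics/avgt.npy",t)
b=np.load("pics/avg2.npy")
g=lambda im:np.clip(255*(np.clip(im.astype(float),0,255)/255)**.6,0,255).astype(np.uint8)
def U(n,im,x,y,w,h,k):
    o=cv2.resize(g(im)[y:y+h,x:x+w],(w*k,h*k),interpolation=cv2.INTER_CUBIC)
    c,th,_=pose(n)
    return o
cv2.imwrite("pics/z2.png",np.hstack([U("top",t,310,175,50,50,8),U("scene",b,285,165,50,50,8)]))
E
```

```text
t 11.97 stage [-109.5    0.7   64.9] psi 0.268 F [4.7 8.8 1.4] open 23.6 grip 40.0
```

View pics/z2.png

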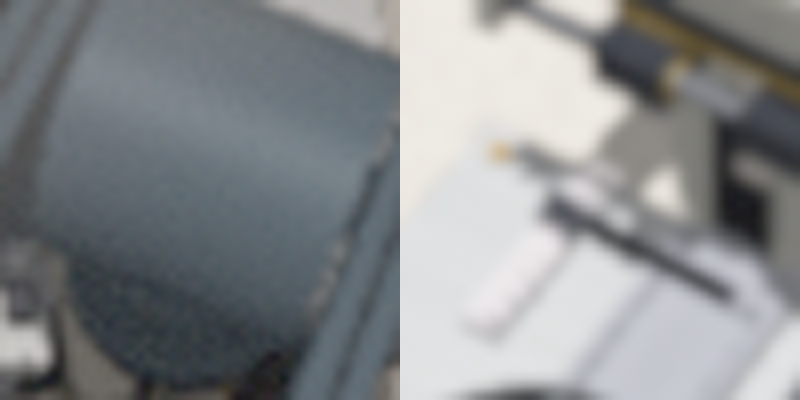

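```bash
cat > fit.py <<'E'
from prof import *
from scipy.optimize import least_squares
s0=cv2.imread("pics/scene0.png");t0=cv2.imread("pics/top0.png")
W={"scene":(293,180,26,18),"top":(336,196,24,22)}; K=8; IM={"scene":s0,"top":t0}
G={n:cv2.cvtColor(IM[n],cv2.COLOR_BGR2GRAY).astype(float) for n in IM}
def mask(n,x0,x1,y0,y1,z0,z1,off):
    c,th,_=pose(n);a,b,w,h=W[n];pts=[]
    for x in(x0+off,x1+off):
        for y in(y0,y1):
            for z in(z0,z1): pts.append(proj(n,np.array([c[0]+np.cos(th)*x-np.sin(th)*y,c[1]+np.sin(th)*x+np.cos(th)*y,z])))
    p=((np.array(pts)-[a,b]+.5)*K-.5)
    m=np.zeros((h*K,w*K),np.float32);cv2.fillConvexPoly(m,cv2.convexHull(np.round(p*16).astype(np.int32)),1.,cv2.LINE_AA,4);return m
def res(v,share,full=False):
    x,L,zb,yo,ds,dt,sig=v;out=[]
    for n,o,off in(("scene",ds,1.),("top",dt,-1.5)):
        if share is not None and n not in share: continue
        a,b,w,h=W[n];M=[np.ones((h,w))]
        body=mask(n,x-L,x+L,-53-yo,-53,52,zb,o if False else off);fin=mask(n,x-1.5,x+1.5,-53-yo,-53,52,72,off);body=np.clip(body-fin,0,1)
        sc=mask(n,-110,-30,-66,-55,52,58,off);sc=np.clip(sc-np.maximum(body,fin),0,1)
        for m in(body,fin,sc): M.append(cv2.resize(cv2.GaussianBlur(m,(0,0),sig*K),(w,h),interpolation=cv2.INTER_AREA))
        A=np.stack([m.ravel() for m in M],1);g=G[n][b:b+h,a:a+w].ravel();ok=g>-1
        xx,yy=np.meshgrid(np.arange(w),np.arange(h));U=np.array([proj(n,world(x,-59,64))-[a,b]])
        k=(np.hypot(xx-U[0,0],yy-U[0,1])<8).ravel()
        co=np.linalg.lstsq(A[k],g[k],rcond=None)[0];e=np.zeros(len(g));e[k]=A[k]@co-g[k];out.append(e)
        if full: print(n,co.round(),np.sqrt((e[k]**2).mean()).round(2))
    return np.concatenate(out)
for sh in(None,("top",),("scene",)):
    best=min((least_squares(res,[x,5,62,13,0,0,.7],args=(sh,),diff_step=.01,bounds=([-95,2,54,6,-1,-1,.3],[-70,12,71,20,1,1,1.5])) for x in(-84,-81)),key=lambda q:q.cost)
    print(sh,best.x.round(2),best.cost.round(0));res(best.x,sh,True)
E
python3 fit.py
```

```text
None [-83.33   4.26  65.5   13.16   0.     0.     1.16] 23093.0
scene [ 186. -125. -148.   14.] 12.74
top [ 143.   16. -225.   -5.] 8.46
('top',) [-82.11   5.25  64.08  13.76   0.     0.     0.77] 4779.0
top [ 142.  -74. -133.   -2.] 6.88
('scene',) [-84.62   5.43  62.17  13.62  -0.    -0.     1.04] 15857.0
scene [ 186. -135. -132.   16.] 12.66
```

The scene view shows the pointer bar, from (725,295) to (575,215), running straight into the rider fin at about (560,210). The measurements agree to about 1 mm, with both pointer and mark near stage x = -83. The grip is steady at 40 N, so I'm handing in.

```bash
python3 - <<'E'
from h import *
show(); print(r.hand_in())
E
```

```text
t 12.38 stage [-109.5    0.7   64.9] psi 0.268 F [5.8 7.2 0.8] open 23.8 grip 40.0
the job is handed in; nothing more can be done
None
```

The job is handed in at 12.4 s: the keeper bar is shut against its stop, and the slide is pulled out about 38 mm and still gripped at 40 N. Pointer and mark both measure near stage x = -83 mm; the mark is uncertain by about 1 mm because the arm blocked the top camera at the end.

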